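Check returned specimen boxes for forgotten coupons, lock the empties in the carrier

TASK

Work along the row of specimen boxes from left to right so that none is missed: lift each one clear and rock it briskly, tipping it at least 20 degrees, to feel by weight or rattle whether a steel coupon was forgotten inside. Lay every box that still holds a coupon flat on top of the black retained-samples box, and stack every empty one on the box already in the return carrier, lug over lug. When the row is cleared, push the locking pin down through the lug holes until it is fully home in the carrier's base, and leave the other things on the worktop where they are.

Things in the scene. Friction and masses are not known exactly. Their poses are not given: they have to be found in the camera images.
- box_1: Specimen box, leftmost of the row at the start: closed clam-shell, grey below, blue lid, white label, 100 x 46 x 24 mm (x, y, z), a grey lug with a hole at one end; about 0.16 kg empty. A coupon forgotten inside is loose (60 x 34 x 10 mm) and adds 0.18 kg; it cannot be seen. Origin: centre of the underside of the 100 mm body; x along it towards the lug; z up.
- box_1_hole (a point): Centre of the lug hole of box_1 at the top face: 62 mm from the box's origin along x, 24 mm up. The lug is 26 x 26 mm, 23 mm high, and ends 75 mm from the origin; the hole is 14 mm wide and goes straight down through it.
- box_2: Specimen box, second from the left of the row at the start: closed clam-shell, grey below, blue lid, white label, 100 x 46 x 24 mm (x, y, z), a grey lug with a hole at one end; about 0.16 kg empty. A coupon forgotten inside is loose (60 x 34 x 10 mm) and adds 0.18 kg; it cannot be seen. Origin: centre of the underside of the 100 mm body; x along it towards the lug; z up.
- box_2_hole (a point): Centre of the lug hole of box_2 at the top face: 62 mm from the box's origin along x, 24 mm up. The lug is 26 x 26 mm, 23 mm high, and ends 75 mm from the origin; the hole is 14 mm wide and goes straight down through it.
- box_3: Specimen box, third from the left of the row at the start: closed clam-shell, grey below, blue lid, white label, 100 x 46 x 24 mm (x, y, z), a grey lug with a hole at one end; about 0.16 kg empty. A coupon forgotten inside is loose (60 x 34 x 10 mm) and adds 0.18 kg; it cannot be seen. Origin: centre of the underside of the 100 mm body; x along it towards the lug; z up.
- box_3_hole (a point): Centre of the lug hole of box_3 at the top face: 62 mm from the box's origin along x, 24 mm up. The lug is 26 x 26 mm, 23 mm high, and ends 75 mm from the origin; the hole is 14 mm wide and goes straight down through it.
- box_4: Specimen box, fourth from the left (absent in some starts) of the row at the start: closed clam-shell, grey below, blue lid, white label, 100 x 46 x 24 mm (x, y, z), a grey lug with a hole at one end; about 0.16 kg empty. A coupon forgotten inside is loose (60 x 34 x 10 mm) and adds 0.18 kg; it cannot be seen. Origin: centre of the underside of the 100 mm body; x along it towards the lug; z up.
- box_4_hole (a point): Centre of the lug hole of box_4 at the top face: 62 mm from the box's origin along x, 24 mm up. The lug is 26 x 26 mm, 23 mm high, and ends 75 mm from the origin; the hole is 14 mm wide and goes straight down through it.
- first_box: Identical box, already checked and empty, lying in the carrier as the lowest of the stack. Origin and axes as for the others.
- carrier: Return carrier, fixed: aluminium plate 152 x 86 x 12 mm with 7 upright steel guide rods, 8 mm thick, round tops 94 mm up, that fence the stack with 1.5 mm play: 2 along each long side (at x = +-40 mm, free between for fingers), 1 at the -x end, 2 at the +x end beside the lug, so boxes fit only lug to +x. Origin: on the worktop under the middle of the stacked boxes.
- carrier_seat (a point): Top of the carrier's plate, 12 mm above the worktop, under the middle of the stack: the first box's origin lies here, each further box 24 mm higher. Axes as the carrier's, x towards the lug end.
- carrier_hole (a point): Mouth of the pin socket in the carrier's plate, straight below the lug holes (62 mm along x from the seat, 12 mm above the worktop): 11 mm wide, 10 mm deep, blind.
- pin: Locking pin, upright in its stand at the start, 0.09 kg: steel shaft 8 mm thick, 118 mm long, tapered tip, then a 21 mm collar and a square red and black plastic grip, 18 x 18 mm, 34 mm high (122 to 156 mm above the tip). Origin at the tip; z up along the pin, x and y square to the grip's faces.
- pin_tip (a point): Lower tip of the pin.
- pin_grip (a point): Middle of the pin's square grip, 139 mm above the tip.
- pin_stand: Stand of the pin, fixed: dark plate 70 x 70 x 8 mm with an aluminium block 28 x 28 mm, 36 mm high, whose 10 mm hole is 28 mm deep: the tip stands 8 mm above the worktop, so lift the pin over 30 mm to free it. Origin on the worktop under the hole.
- retain_box: Black card box of retained samples, fixed, 136 x 225 x 68 mm (x, y, z); its flat top takes two specimen boxes side by side along its y. Origin: centre of its underside.
- stapler: Bystander: red stapler, 34 x 136 x 46 mm.
- marker_blue: Bystander: blue and yellow marker lying on its side, 16 x 126 x 16 mm; absent in some starts.
- pencil_case: Bystander: pencil case like a slice of melon, 75 x 200 x 42 mm.

How it is judged (in metres and radians):
On the way, in this order (a step that is already met when the one before it is completed fails the run):
1. box_1 (leftmost of the row) is held clear of everything and rocked briskly: underside over 40 mm up, tipped over 14 degrees while turning faster than 0.4 rad/s (height (world z) of box_1 above 0.04 m and angle between box_1's own z axis and vertical above 0.25 rad and angular speed of box_1 above 0.4 rad/s and contact force between the fingers and box_1 above 0.3 N), for 0.02 s.
2. box_2 (second of the row) is held clear of everything and rocked briskly: underside over 40 mm up, tipped over 14 degrees while turning faster than 0.4 rad/s (height (world z) of box_2 above 0.04 m and angle between box_2's own z axis and vertical above 0.25 rad and angular speed of box_2 above 0.4 rad/s and contact force between the fingers and box_2 above 0.3 N), for 0.02 s.
3. box_3 (third of the row) is held clear of everything and rocked briskly: underside over 40 mm up, tipped over 14 degrees while turning faster than 0.4 rad/s (height (world z) of box_3 above 0.04 m and angle between box_3's own z axis and vertical above 0.25 rad and angular speed of box_3 above 0.4 rad/s and contact force between the fingers and box_3 above 0.3 N), for 0.02 s.
4. box_4 (fourth of the row) is held clear of everything and rocked briskly: underside over 40 mm up, tipped over 14 degrees while turning faster than 0.4 rad/s (height (world z) of box_4 above 0.04 m and angle between box_4's own z axis and vertical above 0.25 rad and angular speed of box_4 above 0.4 rad/s and contact force between the fingers and box_4 above 0.3 N), for 0.02 s.
5. all boxes sorted: those with a coupon lie on the retained-samples box, the empty ones in the carrier ((((x of box_1 in the frame of retain_box between -0.062 and 0.062 m and y of box_1 in the frame of retain_box between -0.108 and 0.108 m and z of box_1 in the frame of retain_box between 0.06 and 0.1 m) and linear speed of box_1 below 0.03 m/s and angle between box_1's own z axis and vertical below 0.1 rad) or (horizontal distance between box_1_hole and carrier_hole below 0.006 m and horizontal distance between box_1 and carrier_seat below 0.006 m and z of box_1 in the frame of carrier_seat between 0.018 and 0.08 m and linear speed of box_1 below 0.03 m/s and angle between box_1's own z axis and vertical below 0.1 rad)) and x of coupon_1_c0 in the frame of retain_box between -0.062 and 0.062 m and y of coupon_1_c0 in the frame of retain_box between -0.108 and 0.108 m and z of coupon_1_c0 in the frame of retain_box between 0.06 and 0.1 m and ((x of coupon_1_c0 in the frame of retain_box between -0.062 and 0.062 m and y of coupon_1_c0 in the frame of retain_box between -0.108 and 0.108 m and z of coupon_1_c0 in the frame of retain_box between 0.06 and 0.1 m) or (horizontal distance between box_1_hole and carrier_hole below 0.006 m and horizontal distance between box_1 and carrier_seat below 0.006 m and z of box_1 in the frame of carrier_seat between 0.018 and 0.08 m and linear speed of box_1 below 0.03 m/s and angle between box_1's own z axis and vertical below 0.1 rad)) and (((x of box_2 in the frame of retain_box between -0.062 and 0.062 m and y of box_2 in the frame of retain_box between -0.108 and 0.108 m and z of box_2 in the frame of retain_box between 0.06 and 0.1 m) and linear speed of box_2 below 0.03 m/s and angle between box_2's own z axis and vertical below 0.1 rad) or (horizontal distance between box_2_hole and carrier_hole below 0.006 m and horizontal distance between box_2 and carrier_seat below 0.006 m and z of box_2 in the frame of carrier_seat between 0.018 and 0.08 m and linear speed of box_2 below 0.03 m/s and angle between box_2's own z axis and vertical below 0.1 rad)) and x of coupon_2_c0 in the frame of retain_box between -0.062 and 0.062 m and y of coupon_2_c0 in the frame of retain_box between -0.108 and 0.108 m and z of coupon_2_c0 in the frame of retain_box between 0.06 and 0.1 m and ((x of coupon_2_c0 in the frame of retain_box between -0.062 and 0.062 m and y of coupon_2_c0 in the frame of retain_box between -0.108 and 0.108 m and z of coupon_2_c0 in the frame of retain_box between 0.06 and 0.1 m) or (horizontal distance between box_2_hole and carrier_hole below 0.006 m and horizontal distance between box_2 and carrier_seat below 0.006 m and z of box_2 in the frame of carrier_seat between 0.018 and 0.08 m and linear speed of box_2 below 0.03 m/s and angle between box_2's own z axis and vertical below 0.1 rad)) and (((x of box_3 in the frame of retain_box between -0.062 and 0.062 m and y of box_3 in the frame of retain_box between -0.108 and 0.108 m and z of box_3 in the frame of retain_box between 0.06 and 0.1 m) and linear speed of box_3 below 0.03 m/s and angle between box_3's own z axis and vertical below 0.1 rad) or (horizontal distance between box_3_hole and carrier_hole below 0.006 m and horizontal distance between box_3 and carrier_seat below 0.006 m and z of box_3 in the frame of carrier_seat between 0.018 and 0.08 m and linear speed of box_3 below 0.03 m/s and angle between box_3's own z axis and vertical below 0.1 rad)) and x of coupon_3_c0 in the frame of retain_box between -0.062 and 0.062 m and y of coupon_3_c0 in the frame of retain_box between -0.108 and 0.108 m and z of coupon_3_c0 in the frame of retain_box between 0.06 and 0.1 m and ((x of coupon_3_c0 in the frame of retain_box between -0.062 and 0.062 m and y of coupon_3_c0 in the frame of retain_box between -0.108 and 0.108 m and z of coupon_3_c0 in the frame of retain_box between 0.06 and 0.1 m) or (horizontal distance between box_3_hole and carrier_hole below 0.006 m and horizontal distance between box_3 and carrier_seat below 0.006 m and z of box_3 in the frame of carrier_seat between 0.018 and 0.08 m and linear speed of box_3 below 0.03 m/s and angle between box_3's own z axis and vertical below 0.1 rad)) and horizontal distance between box_4_hole and carrier_hole below 0.006 m and horizontal distance between box_4 and carrier_seat below 0.006 m and z of box_4 in the frame of carrier_seat between 0.018 and 0.08 m and linear speed of box_4 below 0.03 m/s and angle between box_4's own z axis and vertical below 0.1 rad), for 0.2 s.
At the end, for the whole second after the job is handed in: Boxes with a coupon lie flat on the black box; empty ones lie flat in the carrier, centre and lug hole within 6 mm of the axes of seat and socket, first box lowest; the pin stands through the lugs, its tip within 4 mm of the socket axis and 6 mm deep in it. Flat: 0.1 rad; pin: 0.15 rad; all at rest (all of step 5 and horizontal distance between first_box and carrier_seat below 0.006 m and z of first_box in the frame of carrier_seat below 0.006 m and angle between first_box's own z axis and vertical below 0.1 rad and horizontal distance between pin_tip and carrier_hole below 0.004 m and z of pin_tip in the frame of carrier_hole below -0.006 m and angle between pin's own z axis and vertical below 0.15 rad and linear speed of pin below 0.03 m/s); the robot touches nothing.
It fails at once if the stapler is pushed aside by more than 30 mm (distance of stapler from where it was at the start of the episode above 0.03 m).
It fails at once if the marker blue is pushed aside by more than 30 mm (distance of marker_blue from where it was at the start of the episode above 0.03 m).
It fails at once if the pencil case is pushed aside by more than 30 mm (distance of pencil_case from where it was at the start of the episode above 0.03 m).
Of coupon_1, coupon_2, coupon_3 only 1 to 2 are there at a start; the rules pass over those that are not, and their reading is None.
Of box_4, marker_blue only 1 to 2 are there at a start; the rules pass over those that are not, and their reading is None.
At some moment in a run one of box_1, box_2, box_3, box_4 may be knocked a few centimetres aside while the robot is not near it.
It also fails if it takes over 210 s, if anything falls off the work surface, if the arm or the gripper's body presses on something with over 40 N, if the wrist force passes 120 N, or if a joint passes its speed limit or range.

ROBOT

A 6-joint arm with a two-finger parallel gripper is mounted at the origin on a cart in front of the work surface, level with it; the furniture and walls round the work are solid. World frame = base frame: x ahead of the robot, y to its left, z up, the work surface at z = 0. Lengths are in m, angles in degrees, forces in N, time in s.
With the tool pointing down it reaches from about 0.4 to 0.825 m from the base axis. Payload 7 kg.
Tool frame: the origin (TCP) lies midway between the tips of the shut fingers; the grasp point (between the pads) lies 19 mm behind it; z points along the fingers, y is the line along which they close (so a half turn about z gives the same grasp; the last joint's range is limited). The gripper opens to 88 mm and grips with 3 to 60 N. Pads are 19 mm wide; open, the fingers measure 130 mm over their backs; the gripper's body (78 mm by 193 mm) begins 47 mm behind the grasp point.
Start: joints at [93.57, 20.546, 0.682, 0, -70.136, -16.507], TCP at [0.151, 0.658, 0.227] pointing down, gripper open.
Joint ranges: [-176.03, 176.03], [-82.01, 121.73], [-58.28, 71.71], [-173.87, 95.51], [-174.79, -0.11], [-173.66, 173.66]. Speed limits (degrees/s): [136.94, 136.94, 172.46, 180, 180, 180].

INTERFACE

Orientations are given as [roll, pitch, yaw] about the fixed x, y, z axes, in that order (R = Rz(yaw) Ry(pitch) Rx(roll)).
In Python, from plant import telemetry, viewer, workorder gives the robot as it stands. The module is installed in compiled form; this text tells all that it offers.
- The arm moves only by the tool carry_out, never from a script. Its argument "rows" is a list of rows, each a list of 6 numbers: the shift along the tool's x, y, z in m, then the turn, a rotation vector about the tool's x, y, z in rad. In form: [[tx, ty, tz, ax, ay, az], ...]. A call has 1 to 8 rows; each row is the pose to reach, as a shift and turn from the pose commanded when the call began, along the tool's axes at that moment; what a row does not reach only later rows make up. A row lasts 1/8 s, in which the tool goes at most 62.5 mm and 10.7 degrees, less where a joint would pass 70% of its speed; a pose out of reach is approached as far as the arm can. A call with a gripper value outside its range is refused whole. "grip" is the gripper's target within -1 to 1 (fully open at 1, half-way at 0, shut at -1), set as the call begins (left out, the last holds). The fingers move at their own pace and stop on an object; the grip force is fixed at half the most. Time passes only in rows, so rows that repeat a pose let the fingers close. It gives the time, the measured TCP pose, the force, the opening and the grip force at its end, in the units of the state.
- telemetry.get_obs(): the state, without advancing time (a new reading comes with each control period).
- viewer.snapshot(name): name is "side" or "top" or "wrist"; returns the picture (480x640x3 uint8, red, green, blue); there is no depth.
- viewer.camera_info(name): a dict with "intrinsics" (3x3 intrinsics, pixels), "k1" (the pictures are not rectified: a ray, as slopes to the right and down, at radius r is drawn at 1 + k1 r^2 times it, then the intrinsics apply), "extrinsics" (4x4, takes a point from camera to world coordinates); the wrist camera has in their place "tool_from_camera" (4x4, takes a point from camera to tool coordinates, whose origin is the TCP and whose axes are the flange's). Camera axes: x right, y down, z forward; pixel columns grow to the right and rows downward; lengths in m; the calibration is good to about 2 mm. A picture is of the moment at which its call begins: read the wrist's pose just before it. camera_info takes no time and is no camera call.
- workorder.close_job(): hands the job in; it is judged then, once.
The state is a dict: "clock": time; "joint_pos": joint angles; "qvel": joint speeds; "tau": joint torques, N m; "tool_pos": TCP position; "orientation": TCP orientation; "force": force on the tool from outside, world axes, zero at the start; "moment": the same for the moment, N m; "opening": finger opening in m; "gripper_force": force on a finger pad.
Only numpy, scipy, OpenCV 4.12 (cv2) and the standard library are available. Lean on these libraries where they do the work, as an engineer would, in place of code of your own. Each camera call takes 0.05 s, during which the arm holds its last target. There are 200 camera calls.

## Working session

There is one attempt and no reset: what is moved stays moved. The work goes in short steps, Python scripts to look and compute and a tool call to move; the robot and the scene stay as the last step left them, time stands still between calls to the robot, and variables do not carry over. Pictures are saved under pics/ and viewed, at most 14 in all, crops included, and the job is handed in when it is done.

Besides the shell and the picture viewer there is one more tool, called by a JSON object that holds its "method" and its "body", one argument or row to a line. carry_out: Moves the arm, as the interface text tells. Its arguments: {"type":"object","properties":{"rows":{"type":"array"},"grip":{"type":"number"}},"required":["rows"]}

```bash
mkdir -p pics
python3 - <<'E'
from plant import telemetry, viewer
import cv2, numpy as np
print(telemetry.get_obs())
np.set_printoptions(precision=4,suppress=True)
for n in("top","side","wrist"):
    im=viewer.snapshot(n); cv2.imwrite(f"pics/{n}0.png",im[:,:,::-1]); print(n,viewer.camera_info(n))
E
```

```text
{'clock': 0.0, 'joint_pos': array([ 9.35708924e+01,  2.05930374e+01,  6.33766131e-01, -2.09002295e-02,
       -7.01353077e+01, -1.65076345e+01]), 'qvel': array([-0.0568328 , -0.00868948,  0.07225577, -0.04796625,  0.02322625,
       -0.02498874]), 'tau': array([ 4.82715659e-04, -5.82709765e+01,  2.93049985e+01,  6.99693114e+00,
        6.85519277e-03, -1.65815354e-04]), 'tool_pos': array([0.15101908, 0.65738801, 0.22560209]), 'orientation': array([ 1.79903736e+02, -8.03916139e-03, -1.29438535e+01]), 'force': array([-0.54375658, -0.28717633,  0.72930896]), 'moment': array([-0.0128908 , -0.0349352 , -0.01644879]), 'gripper_force': 0.0, 'opening': 0.08742386830490201}
top {'intrinsics': array([[527.0815,   0.    , 316.3858],
       [  0.    , 527.0815, 234.9565],
       [  0.    ,   0.    ,   1.    ]]), 'k1': -0.14424727362728534, 'extrinsics': array([[-0.0013, -0.981 ,  0.1941,  0.3339],
       [-1.    , -0.0006, -0.0096,  0.0845],
       [ 0.0095, -0.1941, -0.9809,  1.4229],
       [ 0.    ,  0.    ,  0.    ,  1.    ]])}
side {'intrinsics': array([[494.2879,   0.    , 319.7181],
       [  0.    , 494.2879, 239.7745],
       [  0.    ,   0.    ,   1.    ]]), 'k1': -0.04522558112061091, 'extrinsics': array([[-0.8086, -0.4729,  0.35  ,  0.1364],
       [-0.5883,  0.6574, -0.471 ,  0.6729],
       [-0.0074, -0.5867, -0.8097,  1.1072],
       [ 0.    ,  0.    ,  0.    ,  1.    ]])}
wrist {'intrinsics': array([[354.4049,   0.    , 323.9029],
       [  0.    , 354.4049, 244.1558],
       [  0.    ,   0.    ,   1.    ]]), 'k1': -0.002698704964699356, 'tool_from_camera': array([[-0.0005, -0.9702, -0.2424,  0.0654],
       [ 1.    , -0.0004, -0.0004, -0.0006],
       [ 0.0003, -0.2424,  0.9702, -0.1582],
       [ 0.    ,  0.    ,  0.    ,  1.    ]])}
```

View pics/top0.png

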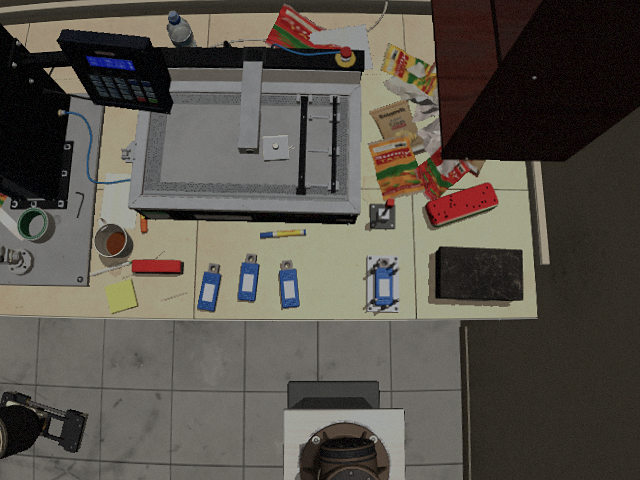

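View pics/side0.png

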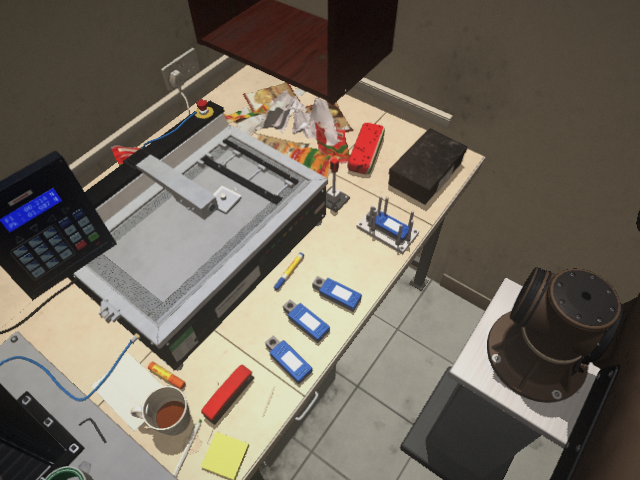

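```bash
cat > h.py <<'E'
from plant import telemetry, viewer
import cv2, numpy as np
from scipy.spatial.transform import Rotation as Rot
np.set_printoptions(precision=4,suppress=True)
def toolT():
    o=telemetry.get_obs(); T=np.eye(4); T[:3,:3]=Rot.from_euler('xyz',o['orientation'],degrees=True).as_matrix(); T[:3,3]=o['tool_pos']; return T
def cam(n,T=None):
    c=viewer.camera_info(n)
    E=c['extrinsics'] if n!='wrist' else (toolT() if T is None else T)@c['tool_from_camera']
    return np.array(c['intrinsics']),c['k1'],np.array(E)
def snap(n,name=None):
    C=cam(n); im=viewer.snapshot(n)[:,:,::-1].copy()
    if name: cv2.imwrite(f'pics/{name}.png',im)
    return im,C
def rays(uv,C):
    K,k1,E=C; d=cv2.undistortPoints(np.float64(uv).reshape(-1,1,2),K,np.array([k1,0,0,0,0.])).reshape(-1,2)
    return E[:3,3],np.c_[d,np.ones(len(d))]@E[:3,:3].T
def plane(uv,z,C):
    o,d=rays(uv,C); return o+d*((z-o[2])/d[:,2])[:,None]
def blue(im):
    h=cv2.cvtColor(im,cv2.COLOR_BGR2HSV); return cv2.inRange(h,(100,120,60),(125,255,255))
def blobs(m,amin,amax=1e9):
    cs,_=cv2.findContours(m,cv2.RETR_EXTERNAL,cv2.CHAIN_APPROX_NONE)
    return sorted([c for c in cs if amin<cv2.contourArea(c)<amax],key=lambda c:c[:,0,0].mean())
def go(x,y,z,yaw,tilt=(0,0)):
    "row (tool axes) from the present measured pose to the pose given; tilt: extra rotvec about tool x,y"
    T=toolT(); R=Rot.from_euler('xyz',[180,0,yaw],degrees=True)*Rot.from_rotvec([*tilt,0])
    print('row',T[:3,:3].T@(np.array([x,y,z])-T[:3,3]),(Rot.from_matrix(T[:3,:3]).inv()*R).as_rotvec())
def st():
    o=telemetry.get_obs(); print('t%.2f'%o['clock'],o['tool_pos'],o['orientation'],'F',o['force'],'M',o['moment'],'open %.4f gf %.1f'%(o['opening'],o['gripper_force']))
E
python3 - <<'E'
from h import *
im=cv2.imread('pics/top0.png');C=cam('top')
for c in blobs(blue(im)&np.uint8(255*np.ones(im.shape[:2])),150):
    (u,v),_,_=cv2.minAreaRect(c)
    if v<220:continue
    P=plane(c[:,0],.024 if u<340 else .036,C)[:,:2].astype(np.float32)
    print('blob',u,v,cv2.minAreaRect(P),cv2.contourArea(c))
print('carrier corners/retain/stand', plane([[367,257],[398,257],[367,311],[400,311]],.012,C),plane([[438,248],[521,249],[523,300],[437,299]],.068,C),plane([[382,215]],.02,C))
print('lug holes approx',plane([[215,266],[252,257],[288,265]],.024,C),plane([[383,263]],.036,C))
cv2.imwrite('pics/topc.png',cv2.resize(im[190:320,190:430],None,fx=3.3,fy=3.3,interpolation=cv2.INTER_CUBIC))
E
```

```text
blob 208.55491638183594 290.9144287109375 ((0.4585345387458801, 0.3584432601928711), (0.045462995767593384, 0.09832540154457092), 80.6992416381836) 571.0
blob 247.79269409179688 281.3658447265625 ((0.4846864640712738, 0.25372830033302307), (0.0451069213449955, 0.0984068289399147), 84.59957885742188) 569.5
blob 288.78277587890625 288.1106872558594 ((0.46696388721466064, 0.1443536877632141), (0.09927696734666824, 0.044428419321775436), 5.541329383850098) 568.5
blob 383.5 286.0 ((0.47076067328453064, -0.10631130635738373), (0.045433368533849716, 0.10079165548086166), 88.55653381347656) 537.5
carrier corners/retain/stand [[ 0.5522 -0.0665  0.012 ]
 [ 0.5521 -0.1512  0.012 ]
 [ 0.4064 -0.064   0.012 ]
 [ 0.4059 -0.1526  0.012 ]] [[ 0.5671 -0.2491  0.068 ]
 [ 0.564  -0.4766  0.068 ]
 [ 0.4277 -0.4727  0.068 ]
 [ 0.4331 -0.2409  0.068 ]] [[ 0.6674 -0.1093  0.02  ]]
lug holes approx [[0.5255 0.3432 0.024 ]
 [0.5502 0.2439 0.024 ]
 [0.5287 0.1469 0.024 ]] [[ 0.5322 -0.1065  0.036 ]]
```

View pics/topc.png

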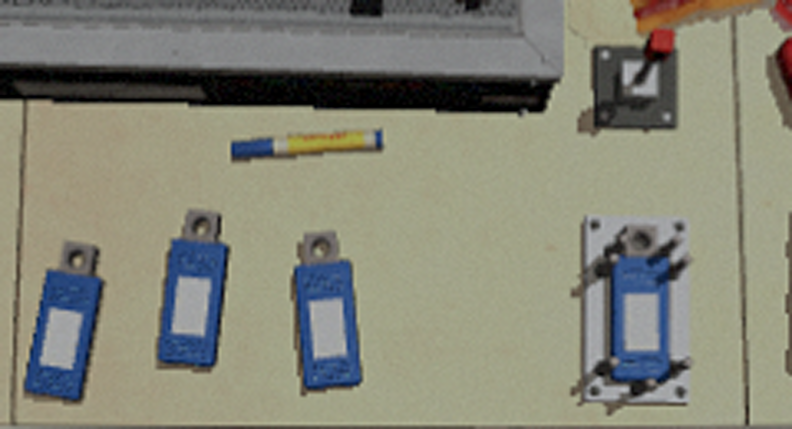

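View pics/wrist0.png

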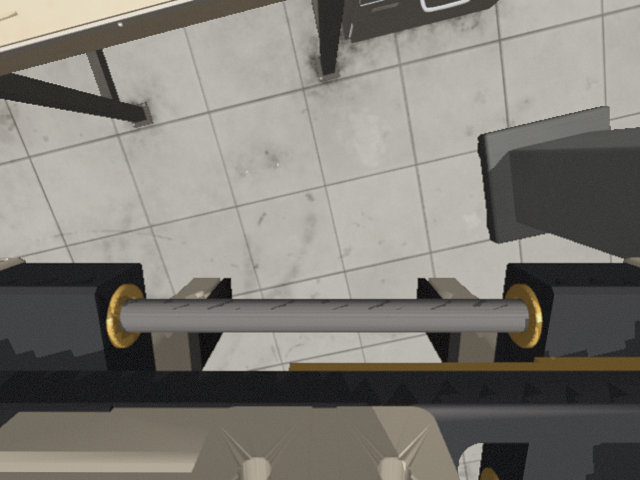

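```bash
python3 -c "
from h import *
go(.385,.37,.2,-9.3)"
```

```text
row [0.2924 0.2277 0.0262] [ 0.0013 -0.0001 -0.0636]
```

{"method": "carry_out", "body": {
  "rows": [
    [0.292,0.228,0.026,0,0,-0.064],
    [0.292,0.228,0.026,0,0,-0.064],
    [0.292,0.228,0.026,0,0,-0.064],
    [0.292,0.228,0.026,0,0,-0.064],
    [0.292,0.228,0.026,0,0,-0.064],
    [0.292,0.228,0.026,0,0,-0.064],
    [0.292,0.228,0.026,0,0,-0.064],
    [0.292,0.228,0.026,0,0,-0.064]
  ]
}}

```text
clock: 1.15
tool_pos: [0.3849, 0.3702, 0.2006]
orientation: [-180.0, -0.0, -9.3]
force: [0.2, 1.1, -0.4]
opening: 0.0875
gripper_force: 0.0
```

Run:
```python
from h import *
st(); im,C=snap('wrist','w1')
for c in blobs(blue(im),800):
    P=plane(c[:,0],.024,C)[:,:2].astype(np.float32)
    print(cv2.minAreaRect(c)[0],cv2.minAreaRect(P))
```

```text
t1.15 [0.3849 0.3702 0.2006] [-179.9859   -0.0014   -9.3313] F [ 0.2087  1.0601 -0.3671] M [ 0.0456 -0.0115 -0.0033] open 0.0875 gf 0.0
(321.4999694824219, 141.49998474121094) ((0.4603816270828247, 0.36061030626296997), (0.044474177062511444, 0.09876660257577896), 80.83829498291016)
(433.5, 90.5) ((0.4866403341293335, 0.25667664408683777), (0.04563092440366745, 0.09920672327280045), 84.4435806274414)
(556.9345092773438, 90.2786865234375) ((0.46950849890708923, 0.1483583301305771), (0.09913575649261475, 0.04796503856778145), 5.74934196472168)
```

View pics/w1.png

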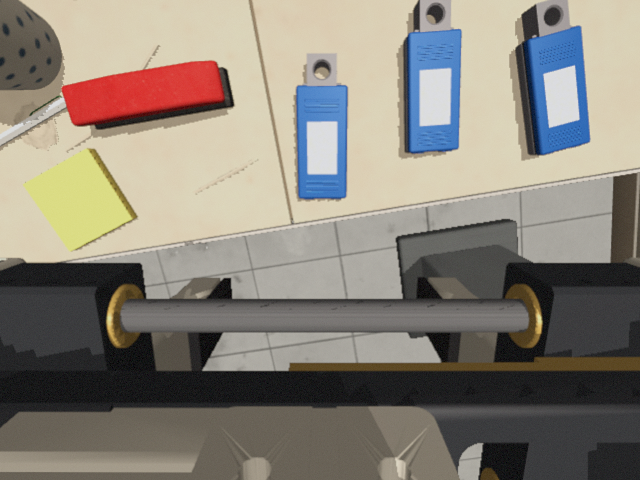

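```bash
python3 -c "
from h import *
go(.46,.3605,.005,-9.2)"
```

```text
row [ 0.0761 -0.002   0.1956] [-0.0002 -0.     -0.0011]
```

{"method": "carry_out", "body": {
  "rows": [
    [0.04,-0.002,0.04,0,0,0],
    [0.076,-0.002,0.08,0,0,0],
    [0.076,-0.002,0.12,0,0,0],
    [0.076,-0.002,0.15,0,0,0],
    [0.076,-0.002,0.17,0,0,0],
    [0.076,-0.002,0.185,0,0,0],
    [0.076,-0.002,0.193,0,0,0],
    [0.076,-0.002,0.195,0,0,0]
  ]
}}

```text
clock: 2.2
tool_pos: [0.4599, 0.3604, 0.0055]
orientation: [180.0, -0.0, -9.2]
force: [-0.1, -0.3, 0.4]
opening: 0.0878
gripper_force: 0.0
```

{"method": "carry_out", "body": {
  "rows": [
    [0,0,0,0,0,0],
    [0,0,0,0,0,0],
    [0,0,0,0,0,0],
    [0,0,0,0,0,0],
    [0,0,0,0,0,0],
    [0,0,0,0,0,0]
  ],
  "grip": -1
}}

```text
clock: 2.95
tool_pos: [0.4601, 0.36, 0.0057]
orientation: [-180.0, -0.0, -9.3]
force: [-0.6, -0.6, 1.4]
opening: 0.0459
gripper_force: 30.0
```

```bash
python3 -c "
from h import *
st()"
```

```text
t2.95 [0.4601 0.36   0.0057] [-179.9963   -0.0067   -9.2687] F [-0.5511 -0.5519  1.4081] M [-0.1939  0.166  -0.0007] open 0.0459 gf 30.0
```

{"method": "carry_out", "body": {
  "rows": [
    [0,0,-0.02,0,0,0],
    [0,0,-0.06,0,0,0],
    [0,0,-0.11,0,0,0],
    [0,0,-0.15,0,0,0],
    [0,0,-0.16,0,0,0],
    [0,0,-0.16,0,0,0],
    [0,0,-0.16,0,0,0],
    [0,0,-0.16,0,0,0]
  ]
}}

```text
clock: 3.95
tool_pos: [0.4595, 0.3594, 0.164]
orientation: [179.9, 0.1, -9.3]
force: [0.1, 0.8, -1.8]
opening: 0.0461
gripper_force: 30.0
```

{"method": "carry_out", "body": {
  "rows": [
    [0,0,0,0,0,0],
    [0,0,0,0,0,0]
  ]
}}

```text
clock: 4.2
tool_pos: [0.46, 0.3599, 0.1651]
orientation: [180.0, 0.0, -9.3]
force: [-0.6, -0.1, -1.1]
opening: 0.0458
gripper_force: 30.0
```

```bash
python3 -c "
from h import *
st()"
```

```text
t4.20 [0.46   0.3599 0.1651] [179.9622   0.0175  -9.2719] F [-0.5785 -0.0875 -1.0642] M [-0.0111  0.0475 -0.03  ] open 0.0458 gf 30.0
```

{"method": "carry_out", "body": {
  "rows": [
    [0,0,0,0.15,0,0],
    [0,0,0,0.3,0,0],
    [0,0,0,0.45,0,0],
    [0,0,0,0.48,0,0],
    [0,0,0,0.32,0,0],
    [0,0,0,0.16,0,0],
    [0,0,0,0,0,0],
    [0,0,0,0,0,0]
  ]
}}

```text
clock: 5.2
tool_pos: [0.46, 0.3619, 0.1645]
orientation: [179.8, -0.0, -9.1]
force: [-0.1, 0.2, -1.4]
opening: 0.0457
gripper_force: 30.0
```

{"method": "carry_out", "body": {
  "rows": [
    [0,0,0,0,0,0],
    [0,0,0,0,0,0],
    [0,0,0,0,0,0],
    [0,0,0,0,0,0]
  ]
}}

```text
clock: 5.7
tool_pos: [0.4602, 0.3596, 0.166]
orientation: [-179.9, -0.0, -9.3]
force: [0.4, -0.5, -1.2]
opening: 0.0456
gripper_force: 30.0
```

```bash
python3 -c "
from h import *
st()"
```

```text
t5.70 [0.4602 0.3596 0.166 ] [-179.9464   -0.0148   -9.3072] F [ 0.3729 -0.5101 -1.2358] M [-0.0146  0.0653 -0.0132] open 0.0456 gf 30.0
```

```bash
python3 -c "
from h import *
go(.42,-.01,.2,-1)"
```

```text
row [ 0.0201  0.3712 -0.0343] [-0.0009 -0.0003 -0.145 ]
```

{"method": "carry_out", "body": {
  "rows": [
    [0.001,0.03,-0.01,0,0,-0.02],
    [0.003,0.08,-0.02,0,0,-0.05],
    [0.007,0.14,-0.034,0,0,-0.08],
    [0.011,0.2,-0.034,0,0,-0.1],
    [0.014,0.26,-0.034,0,0,-0.12],
    [0.017,0.31,-0.034,0,0,-0.14],
    [0.02,0.35,-0.034,0,0,-0.145],
    [0.02,0.371,-0.034,0,0,-0.145]
  ]
}}

```text
clock: 6.7
tool_pos: [0.4194, -0.0113, 0.1999]
orientation: [-180.0, -0.1, -1.1]
force: [-0.3, 0.9, -2.2]
opening: 0.0462
gripper_force: 30.0
```

{"method": "carry_out", "body": {
  "rows": [
    [0,0,0,0,0,0],
    [0,0,0,0,0,0],
    [0,0,0,0,0,0],
    [0,0,0,0,0,0]
  ]
}}

```text
clock: 7.2
tool_pos: [0.4201, -0.0088, 0.1995]
orientation: [180.0, 0.0, -0.9]
force: [-0.7, -1.1, -1.4]
opening: 0.0457
gripper_force: 30.0
```

Run:
```python
from h import *
st(); im,C=snap('wrist','w2')
for c in blobs(blue(im),800):
    P=plane(c[:,0],.036,C)[:,:2].astype(np.float32)
    print(cv2.minAreaRect(c),cv2.minAreaRect(P))
cv2.imwrite('pics/w2c.png',cv2.resize(im[:260,260:],None,fx=2.1,fy=2.1,interpolation=cv2.INTER_CUBIC))
```

```text
t7.20 [ 0.4201 -0.0088  0.1995] [179.9977   0.0046  -0.9036] F [-0.6611 -1.082  -1.4359] M [ 0.0102 -0.0096  0.0146] open 0.0457 gf 30.0
((38.35506057739258, 156.7281036376953), (117.08924102783203, 54.98927307128906), 84.5596694946289) ((0.48726749420166016, 0.2423400729894638), (0.0475454144179821, 0.09509093314409256), 84.65171813964844)
((157.99032592773438, 174.28607177734375), (112.5558853149414, 51.1678352355957), 78.43986511230469) ((0.4704354703426361, 0.13814197480678558), (0.09503293037414551, 0.044920917600393295), 5.517282485961914)
((323.5, 246.5), (103.0, 111.0), 90.0) ((0.4011515974998474, -0.007849220186471939), (0.1041053757071495, 0.09981955587863922), 89.06522369384766)
((431.57281494140625, 165.77105712890625), (52.58275604248047, 116.279541015625), 5.25380277633667) ((0.4728829860687256, -0.1050041988492012), (0.046093329787254333, 0.09827630966901779), 88.9024887084961)
```

View pics/w2c.png

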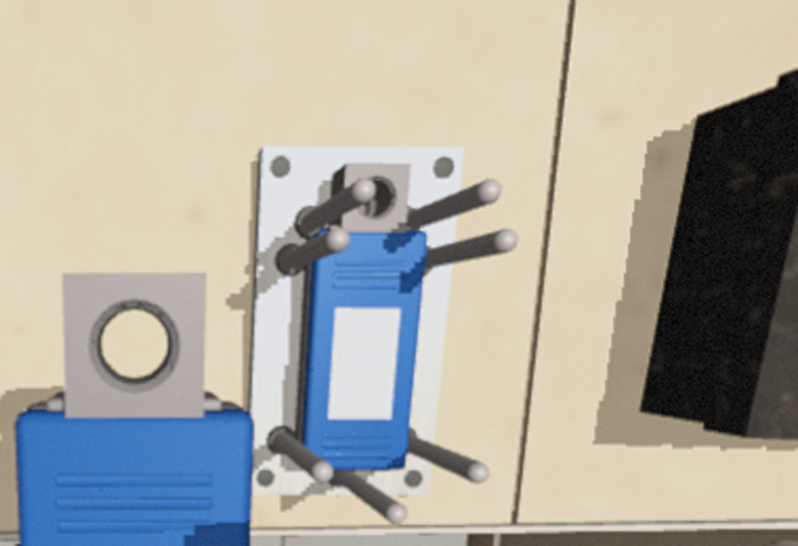

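Run:
```python
from h import *
C=cam('wrist'); f=lambda p:np.array(p)/2.1+[260,0]
R=plane(f([[363,188],[339,238],[489,190],[506,239],[322,471],[479,472],[398,512]]),.0905,C); print(R)
c=R[[1,3,4,5]].mean(0); d=R[[1,3]].mean(0)-R[[4,5]].mean(0); print('centre',c,'yaw',np.degrees(np.arctan2(d[1],d[0])),np.linalg.norm(d), np.linalg.norm(R[1]-R[3]),'ends',R[[0,2]].mean(0),R[6])
z=.1995-.0057+.024
h=plane(f([[134,342],[63,273],[206,273],[18,415],[252,415]]),z,C); T=toolT()
print('in tool',(h-T[:3,3])@T[:3,:3])
print(plane(f([[377,196]]),.035,C))
```

```text
[[ 0.5293 -0.0865  0.0905]
 [ 0.5137 -0.0793  0.0905]
 [ 0.5281 -0.1287  0.0905]
 [ 0.5125 -0.136   0.0905]
 [ 0.4334 -0.0771  0.0905]
 [ 0.4321 -0.1345  0.0905]
 [ 0.4175 -0.1059  0.0905]]
centre [ 0.4729 -0.1067  0.0905] yaw -1.3111375463410717 0.08035277706397402 0.05671746830787932 ends [ 0.5287 -0.1076  0.0905] [ 0.4175 -0.1059  0.0905]
in tool [[ 0.0628 -0.0006 -0.0183]
 [ 0.0749 -0.0134 -0.0183]
 [ 0.0749  0.0123 -0.0183]
 [ 0.0495 -0.0224 -0.0183]
 [ 0.0494  0.0215 -0.0183]]
[[ 0.5353 -0.1084  0.035 ]]
```

```bash
python3 -c "
from h import *
go(.4728,-.1072,.13,-1.3)"
```

```text
row [0.0543 0.0975 0.0695] [0.0001 0.0001 0.0068]
```

{"method": "carry_out", "body": {
  "rows": [
    [0.01,0.03,0,0,0,0.007],
    [0.03,0.06,0,0,0,0.007],
    [0.045,0.085,0.01,0,0,0.007],
    [0.054,0.0975,0.03,0,0,0.007],
    [0.054,0.0975,0.05,0,0,0.007],
    [0.054,0.0975,0.065,0,0,0.007],
    [0.054,0.0975,0.0695,0,0,0.007],
    [0.054,0.0975,0.0695,0,0,0.007]
  ]
}}

```text
clock: 8.25
tool_pos: [0.4725, -0.1075, 0.1302]
orientation: [180.0, -0.0, -1.3]
force: [0.3, 0.2, -1.8]
opening: 0.0458
gripper_force: 30.0
```

{"method": "carry_out", "body": {
  "rows": [
    [0,0,0,0,0,0],
    [0,0,0,0,0,0],
    [0,0,0,0,0,0]
  ]
}}

```text
clock: 8.62
tool_pos: [0.4725, -0.1077, 0.1305]
orientation: [-180.0, -0.0, -1.4]
force: [-0.0, 0.5, -1.7]
opening: 0.0458
gripper_force: 30.0
```

```bash
python3 -c "
from h import *
st()
go(.4728,-.1072,.06,-1.3)"
```

```text
t8.62 [ 0.4725 -0.1077  0.1305] [-179.9921   -0.0455   -1.3575] F [-0.0236  0.4987 -1.6773] M [0.0086 0.0384 0.0246] open 0.0458 gf 30.0
row [ 0.0002 -0.0005  0.0705] [-0.0001 -0.0008 -0.001 ]
```

{"method": "carry_out", "body": {
  "rows": [
    [0,-0.0003,0.01,0,0,0],
    [0,-0.0003,0.02,0,0,0],
    [0,-0.0003,0.03,0,0,0],
    [0,-0.0003,0.04,0,0,0],
    [0,-0.0003,0.05,0,0,0],
    [0,-0.0003,0.06,0,0,0],
    [0,-0.0003,0.07,0,0,0],
    [0,-0.0003,0.075,0,0,0]
  ]
}}

```text
clock: 9.62
tool_pos: [0.472, -0.1075, 0.0543]
orientation: [180.0, 0.0, -1.4]
force: [1.0, -0.1, -1.2]
opening: 0.0457
gripper_force: 30.0
```

{"method": "carry_out", "body": {
  "rows": [
    [0,0,0.004,0,0,0],
    [0,0,0.008,0,0,0],
    [0,0,0.011,0,0,0],
    [0,0,0.012,0,0,0],
    [0,0,0.012,0,0,0]
  ]
}}

```text
clock: 10.25
tool_pos: [0.4724, -0.1075, 0.0431]
orientation: [180.0, -0.0, -1.4]
force: [0.2, 0.3, -1.4]
opening: 0.0455
gripper_force: 30.0
```

{"method": "carry_out", "body": {
  "rows": [
    [0,0,0.0012,0,0,0],
    [0,0,0.0012,0,0,0]
  ]
}}

```text
clock: 10.5
tool_pos: [0.4723, -0.1075, 0.0419]
orientation: [-180.0, 0.0, -1.4]
force: [-0.9, -0.6, -1.1]
opening: 0.0459
gripper_force: 30.0
```

{"method": "carry_out", "body": {
  "rows": [
    [0,0,0,0,0,0],
    [0,0,0,0,0,0],
    [0,0,0,0,0,0],
    [0,0,0,0,0,0]
  ],
  "grip": 0.7
}}

```text
clock: 11.0
tool_pos: [0.4724, -0.1075, 0.0419]
orientation: [-180.0, -0.0, -1.4]
force: [0.8, 0.4, 0.0]
opening: 0.0737
gripper_force: 0.0
```

{"method": "carry_out", "body": {
  "rows": [
    [0,0,-0.02,0,0,0],
    [0,0,-0.05,0,0,0],
    [0,0,-0.09,0,0,0],
    [0,0,-0.13,0,0,0],
    [0,0,-0.155,0,0,0],
    [0,0,-0.16,0,0,0]
  ]
}}

```text
clock: 11.75
tool_pos: [0.4732, -0.1074, 0.2036]
orientation: [-180.0, -0.2, -1.4]
force: [-0.6, 0.3, -0.2]
opening: 0.0746
gripper_force: 0.0
```

Run:
```python
from h import *
st(); im,C=snap('top','t2')
for c in blobs(blue(im),150):
    (u,v),_,_=cv2.minAreaRect(c)
    if v<220:continue
    print(u,v,cv2.minAreaRect(plane(c[:,0],.024,C)[:,:2].astype(np.float32)))
go(.41,.245,.2,-5.5)
```

```text
t11.75 [ 0.4732 -0.1074  0.2036] [-179.9709   -0.195    -1.3577] F [-0.6391  0.2892 -0.2307] M [-0.0348  0.0103  0.0408] open 0.0746 gf 0.0
247.854736328125 281.425537109375 ((0.48466601967811584, 0.25370800495147705), (0.04521369934082031, 0.09789838641881943), 84.45098114013672)
row [-0.0712 -0.3508  0.003 ] [-0.0005 -0.0022  0.0723]
```

{"method": "carry_out", "body": {
  "rows": [
    [-0.071,-0.35,0,0,0,0.072],
    [-0.071,-0.35,0,0,0,0.072],
    [-0.071,-0.35,0,0,0,0.072],
    [-0.071,-0.35,0,0,0,0.072],
    [-0.071,-0.35,0,0,0,0.072],
    [-0.071,-0.35,0,0,0,0.072],
    [-0.071,-0.35,0,0,0,0.072]
  ]
}}

```text
clock: 12.68
tool_pos: [0.4087, 0.2463, 0.2003]
orientation: [179.9, 0.1, -5.3]
force: [-0.1, -0.5, -0.8]
opening: 0.0743
gripper_force: 0.0
```

{"method": "carry_out", "body": {
  "rows": [
    [0,0,0,0,0,0],
    [0,0,0,0,0,0],
    [0,0,0,0,0,0]
  ],
  "grip": 1
}}

```text
clock: 13.05
tool_pos: [0.4099, 0.2432, 0.2018]
orientation: [180.0, 0.0, -5.6]
force: [-0.2, 0.4, -0.4]
opening: 0.0877
gripper_force: 0.0
```

Run:
```python
from h import *
st(); im,C=snap('wrist','w3')
for c in blobs(blue(im),800):
    r=cv2.minAreaRect(plane(c[:,0],.024,C)[:,:2].astype(np.float32)); print(cv2.minAreaRect(c)[0],r)
    (x,y),(w,h),a=r; a=a-90 if h>w else a
    go(x,y,.005,a)
```

```text
t13.05 [0.4099 0.2432 0.2018] [179.9987   0.0018  -5.5683] F [-0.1821  0.3664 -0.3972] M [-0.019   0.0198 -0.0172] open 0.0877 gf 0.0
(302.5, 142.0) ((0.4871830344200134, 0.25557681918144226), (0.044023483991622925, 0.09845628589391708), 84.52429962158203)
row [ 0.0757 -0.0197  0.1969] [-0.0001 -0.     -0.0016]
(423.1334228515625, 149.70059204101562) ((0.46984589099884033, 0.14706075191497803), (0.09882781654596329, 0.045485325157642365), 5.424248695373535)
row [0.069  0.09   0.1969] [-0.0001 -0.0001 -0.1918]
```

{"method": "carry_out", "body": {
  "rows": [
    [0.04,-0.015,0.04,0,0,0],
    [0.076,-0.0195,0.08,0,0,0],
    [0.076,-0.0195,0.12,0,0,0],
    [0.076,-0.0195,0.15,0,0,0],
    [0.076,-0.0195,0.17,0,0,0],
    [0.076,-0.0195,0.185,0,0,0],
    [0.076,-0.0195,0.194,0,0,0],
    [0.076,-0.0195,0.1965,0,0,0]
  ]
}}

```text
clock: 14.1
tool_pos: [0.4873, 0.2562, 0.0053]
orientation: [-180.0, -0.0, -5.5]
force: [-0.0, 0.3, 0.7]
opening: 0.0877
gripper_force: 0.0
```

{"method": "carry_out", "body": {
  "rows": [
    [0,0,0,0,0,0],
    [0,0,0,0,0,0],
    [0,0,0,0,0,0],
    [0,0,0,0,0,0],
    [0,0,0,0,0,0],
    [0,0,0,0,0,0]
  ],
  "grip": -1
}}

```text
clock: 14.85
tool_pos: [0.4871, 0.256, 0.0055]
orientation: [180.0, 0.0, -5.5]
force: [-0.5, -1.6, 2.8]
opening: 0.046
gripper_force: 30.0
```

{"method": "carry_out", "body": {
  "rows": [
    [0,0,-0.02,0,0,0],
    [0,0,-0.06,0,0,0],
    [0,0,-0.11,0,0,0],
    [0,0,-0.15,0,0,0],
    [0,0,-0.16,0,0,0],
    [0,0,-0.16,0,0,0],
    [0,0,-0.16,0,0,0],
    [0,0,-0.16,0,0,0]
  ]
}}

```text
clock: 15.85
tool_pos: [0.4866, 0.2557, 0.1637]
orientation: [179.9, 0.1, -5.5]
force: [-0.0, 0.4, -2.5]
opening: 0.0458
gripper_force: 30.0
```

{"method": "carry_out", "body": {
  "rows": [
    [0,0,0,0.15,0,0],
    [0,0,0,0.3,0,0],
    [0,0,0,0.45,0,0],
    [0,0,0,0.48,0,0],
    [0,0,0,0.32,0,0],
    [0,0,0,0.16,0,0],
    [0,0,0,0,0,0],
    [0,0,0,0,0,0]
  ]
}}

```text
clock: 16.85
tool_pos: [0.4868, 0.2579, 0.1637]
orientation: [179.8, 0.1, -5.3]
force: [0.2, -0.0, -3.4]
opening: 0.0457
gripper_force: 30.0
```

{"method": "carry_out", "body": {
  "rows": [
    [0,0,0,0,0,0],
    [0,0,0,0,0,0],
    [0,0,0,0,0,0],
    [0,0,0,0,0,0]
  ]
}}

```text
clock: 17.35
tool_pos: [0.4874, 0.2557, 0.1656]
orientation: [-180.0, -0.0, -5.5]
force: [0.4, -0.4, -3.3]
opening: 0.0458
gripper_force: 30.0
```

```bash
python3 -c "
from h import *
st();viewer.snapshot('top');st();im,C=snap('top','t3');st()
k=cv2.inRange(cv2.cvtColor(im,cv2.COLOR_BGR2HSV),(0,0,0),(179,255,70))[225:320,425:540]
for c in blobs(k,1500):
    print(cv2.minAreaRect(c+[425,225]),cv2.minAreaRect(plane((c+[425,225])[:,0],.068,C)[:,:2].astype(np.float32)))
"
```

```text
t17.35 [0.4874 0.2557 0.1656] [-179.9594   -0.0157   -5.5457] F [ 0.4141 -0.3775 -3.2662] M [-0.0442  0.0376  0.0058] open 0.0458 gf 30.0
t17.40 [0.4874 0.2559 0.1656] [-179.9655   -0.0124   -5.5378] F [-0.2308  0.2695 -3.2907] M [-0.0245  0.0366 -0.0419] open 0.0458 gf 30.0
t17.45 [0.4873 0.2559 0.1655] [-179.9735   -0.01     -5.5258] F [-0.202   0.2102 -3.4728] M [0.0271 0.0524 0.0193] open 0.0453 gf 30.0
((478.5, 273.5), (86.99998474121094, 52.99999237060547), -0.0) ((0.4979572594165802, -0.35691338777542114), (0.23747695982456207, 0.1384660005569458), 87.58484649658203)
```

```bash
python3 -c "
from h import *
go(.496,-.412,.2,-1.5)"
```

```text
row [ 0.073   0.664  -0.0347] [-0.0005 -0.0002 -0.0703]
```

{"method": "carry_out", "body": {
  "rows": [
    [0.002,0.02,-0.02,0,0,-0.01],
    [0.006,0.06,-0.035,0,0,-0.02],
    [0.012,0.11,-0.035,0,0,-0.03],
    [0.019,0.17,-0.035,0,0,-0.04],
    [0.025,0.23,-0.035,0,0,-0.05],
    [0.032,0.29,-0.035,0,0,-0.06],
    [0.039,0.35,-0.035,0,0,-0.07],
    [0.045,0.41,-0.035,0,0,-0.07]
  ]
}}

```text
clock: 18.45
tool_pos: [0.4927, -0.1581, 0.2008]
orientation: [-180.0, -0.1, -1.5]
force: [1.6, 0.3, -2.9]
opening: 0.0458
gripper_force: 30.0
```

{"method": "carry_out", "body": {
  "rows": [
    [0.007,0.06,0,0,0,0],
    [0.014,0.12,0,0,0,0],
    [0.02,0.18,0,0,0,0],
    [0.025,0.23,0,0,0,0],
    [0.028,0.254,0,0,0,0],
    [0.028,0.254,0,0,0,0],
    [0.028,0.254,0,0,0,0]
  ]
}}

```text
clock: 19.32
tool_pos: [0.5139, -0.4104, 0.2001]
orientation: [-180.0, 0.0, -1.5]
force: [-0.1, 0.5, -4.0]
opening: 0.0459
gripper_force: 30.0
```

```bash
python3 -c "
from h import *
st()
go(.496,-.412,.0745,-1.5)
im,C=snap('wrist','w4')"
```

```text
t19.32 [ 0.5139 -0.4104  0.2001] [-179.9719    0.0258   -1.4966] F [-0.0715  0.495  -3.9545] M [-0.0176  0.0575  0.0201] open 0.0459 gf 30.0
row [-0.0178  0.0021  0.1256] [-0.0005  0.0005  0.0001]
```

View pics/w4.png

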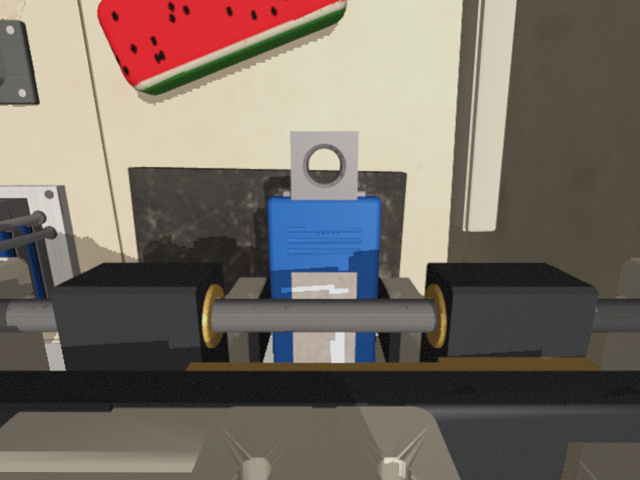

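```bash
python3 -c "
from h import *
print(plane([[132,168],[405,172]],.068,cam('wrist')))"
```

```text
[[ 0.574  -0.2569  0.068 ]
 [ 0.5652 -0.4761  0.068 ]]
```

{"method": "carry_out", "body": {
  "rows": [
    [-0.016,0.003,0.02,0,0,0.01],
    [-0.016,0.003,0.05,0,0,0.01],
    [-0.016,0.003,0.08,0,0,0.01],
    [-0.016,0.003,0.1,0,0,0.01],
    [-0.016,0.003,0.115,0,0,0.01],
    [-0.016,0.003,0.122,0,0,0.01],
    [-0.016,0.003,0.125,0,0,0.01],
    [-0.016,0.003,0.126,0,0,0.01]
  ]
}}

```text
clock: 20.38
tool_pos: [0.4985, -0.4135, 0.0749]
orientation: [180.0, -0.0, -2.0]
force: [-0.0, -0.4, -3.6]
opening: 0.0457
gripper_force: 30.0
```

{"method": "carry_out", "body": {
  "rows": [
    [0,0,0,0,0,0],
    [0,0,0,0,0,0]
  ]
}}

```text
clock: 20.62
tool_pos: [0.4983, -0.4136, 0.0748]
orientation: [180.0, -0.0, -2.1]
force: [-0.1, -0.2, -2.9]
opening: 0.0457
gripper_force: 30.0
```

{"method": "carry_out", "body": {
  "rows": [
    [0,0,0.0012,0,0,0],
    [0,0,0.0012,0,0,0]
  ]
}}

```text
clock: 20.88
tool_pos: [0.4984, -0.4136, 0.074]
orientation: [180.0, -0.0, -2.0]
force: [-1.2, 1.2, 4.5]
opening: 0.0459
gripper_force: 30.0
```

{"method": "carry_out", "body": {
  "rows": [
    [0,0,0,0,0,0],
    [0,0,0,0,0,0],
    [0,0,0,0,0,0],
    [0,0,0,0,0,0]
  ],
  "grip": 1
}}

```text
clock: 21.38
tool_pos: [0.4982, -0.4134, 0.0731]
orientation: [180.0, 0.0, -2.1]
force: [-0.1, -0.0, 0.2]
opening: 0.0803
gripper_force: 0.0
```

{"method": "carry_out", "body": {
  "rows": [
    [0,0,-0.02,0,0,0],
    [0,0,-0.05,0,0,0],
    [0,0,-0.09,0,0,0],
    [0,0,-0.12,0,0,0],
    [0,0,-0.13,0,0,0],
    [0,0,-0.13,0,0,0]
  ]
}}

```text
clock: 22.12
tool_pos: [0.4982, -0.4134, 0.2033]
orientation: [180.0, -0.0, -2.1]
force: [0.2, -1.1, -0.6]
opening: 0.0874
gripper_force: 0.0
```

Run:
```python
from h import *
st()
im,C=snap('top','t4')
for c in blobs(blue(im),150):
    (u,v),_,_=cv2.minAreaRect(c)
    if v<220:continue
    print(u,v,cv2.minAreaRect(plane(c[:,0],.024,C)[:,:2].astype(np.float32)))
go(.4,.145,.2,5.4)
```

```text
t22.12 [ 0.4982 -0.4134  0.2033] [179.9963  -0.0422  -2.0578] F [ 0.2319 -1.1296 -0.5828] M [-0.0505  0.0507 -0.0422] open 0.0874 gf 0.0
288.78277587890625 288.1106872558594 ((0.46696388721466064, 0.1443536877632141), (0.09927696734666824, 0.044428419321775436), 5.541329383850098)
385.5 285.0 ((0.47460606694221497, -0.11355964839458466), (0.04586184024810791, 0.10173309594392776), 88.77215576171875)
row [-0.1178 -0.5542  0.0027] [-0.0008  0.0007 -0.1302]
```

{"method": "carry_out", "body": {
  "rows": [
    [-0.118,-0.554,0,0,0,-0.13],
    [-0.118,-0.554,0,0,0,-0.13],
    [-0.118,-0.554,0,0,0,-0.13],
    [-0.118,-0.554,0,0,0,-0.13],
    [-0.118,-0.554,0,0,0,-0.13],
    [-0.118,-0.554,0,0,0,-0.13],
    [-0.118,-0.554,0,0,0,-0.13],
    [-0.118,-0.554,0,0,0,-0.13]
  ]
}}

```text
clock: 23.18
tool_pos: [0.4102, 0.0805, 0.2022]
orientation: [180.0, 0.1, 5.4]
force: [1.9, 0.0, -0.5]
opening: 0.0874
gripper_force: 0.0
```

Run:
```python
from h import *
st(); go(.4,.145,.2,5.4)
```

```text
t23.18 [0.4102 0.0805 0.2022] [179.9648   0.0742   5.3947] F [ 1.9036  0.0106 -0.4646] M [ 0.015  -0.2628 -0.0293] open 0.0874 gf 0.0
row [-0.0041 -0.0652  0.0021] [ 0.0006  0.0013 -0.0001]
```

{"method": "carry_out", "body": {
  "rows": [
    [-0.004,-0.05,0,0,0,0],
    [-0.004,-0.065,0,0,0,0],
    [-0.004,-0.065,0,0,0,0],
    [-0.004,-0.065,0,0,0,0],
    [-0.004,-0.065,0,0,0,0]
  ]
}}

```text
clock: 23.8
tool_pos: [0.4015, 0.1423, 0.2029]
orientation: [180.0, 0.0, 5.3]
force: [0.2, -0.3, -1.0]
opening: 0.0876
gripper_force: 0.0
```

Run:
```python
from h import *
st(); im,C=snap('wrist','w5')
for c in blobs(blue(im),800):
    r=cv2.minAreaRect(plane(c[:,0],.024,C)[:,:2].astype(np.float32)); print(cv2.minAreaRect(c)[0],r)
    (x,y),(w,h),a=r; a=a-90 if h>w else a
    go(x,y,.005,a)
```

```text
t23.80 [0.4015 0.1423 0.2029] [179.9756   0.029    5.3005] F [ 0.2093 -0.2707 -1.0067] M [-0.0185 -0.0277 -0.0323] open 0.0876 gf 0.0
(327.5, 151.0) ((0.469318151473999, 0.1459057331085205), (0.09818249940872192, 0.04448068514466286), 5.460303783416748)
row [0.0678 0.0027 0.198 ] [ 0.0002  0.0002 -0.0027]
(615.0, 179.49998474121094) ((0.4681686758995056, -0.1329776495695114), (0.10180631279945374, 0.053908079862594604), 1.7454150915145874)
row [0.0409 0.2803 0.1981] [0.0002 0.0002 0.0621]
```

{"method": "carry_out", "body": {
  "rows": [
    [0.04,0.0025,0.04,0,0,0],
    [0.068,0.0025,0.08,0,0,0],
    [0.068,0.0025,0.12,0,0,0],
    [0.068,0.0025,0.15,0,0,0],
    [0.068,0.0025,0.17,0,0,0],
    [0.068,0.0025,0.187,0,0,0],
    [0.068,0.0025,0.195,0,0,0],
    [0.068,0.0025,0.1975,0,0,0]
  ]
}}

```text
clock: 24.85
tool_pos: [0.4695, 0.1469, 0.0055]
orientation: [180.0, 0.0, 5.4]
force: [0.1, 0.6, 0.1]
opening: 0.0878
gripper_force: 0.0
```

{"method": "carry_out", "body": {
  "rows": [
    [0,0,0,0,0,0],
    [0,0,0,0,0,0],
    [0,0,0,0,0,0],
    [0,0,0,0,0,0],
    [0,0,0,0,0,0],
    [0,0,0,0,0,0]
  ],
  "grip": -1
}}

```text
clock: 25.6
tool_pos: [0.4694, 0.1472, 0.0058]
orientation: [180.0, 0.0, 5.4]
force: [-0.5, -1.2, 4.1]
opening: 0.0455
gripper_force: 30.0
```

{"method": "carry_out", "body": {
  "rows": [
    [0,0,-0.02,0,0,0],
    [0,0,-0.06,0,0,0],
    [0,0,-0.11,0,0,0],
    [0,0,-0.15,0,0,0],
    [0,0,-0.16,0,0,0],
    [0,0,-0.16,0,0,0],
    [0,0,-0.16,0,0,0],
    [0,0,-0.16,0,0,0]
  ]
}}

```text
clock: 26.6
tool_pos: [0.4688, 0.1469, 0.1642]
orientation: [179.9, 0.1, 5.4]
force: [0.4, 0.1, -1.8]
opening: 0.0457
gripper_force: 30.0
```

{"method": "carry_out", "body": {
  "rows": [
    [0,0,0,0.15,0,0],
    [0,0,0,0.3,0,0],
    [0,0,0,0.45,0,0],
    [0,0,0,0.48,0,0],
    [0,0,0,0.32,0,0],
    [0,0,0,0.16,0,0],
    [0,0,0,0,0,0],
    [0,0,0,0,0,0]
  ]
}}

```text
clock: 27.6
tool_pos: [0.4685, 0.149, 0.1645]
orientation: [179.8, 0.1, 5.7]
force: [-0.3, 0.5, -2.0]
opening: 0.0455
gripper_force: 30.0
```

{"method": "carry_out", "body": {
  "rows": [
    [0,0,0,0,0,0],
    [0,0,0,0,0,0],
    [0,0,0,0,0,0],
    [0,0,0,0,0,0]
  ]
}}

```text
clock: 28.1
tool_pos: [0.4696, 0.1467, 0.1657]
orientation: [-180.0, -0.0, 5.3]
force: [-0.2, -0.3, -1.7]
opening: 0.0458
gripper_force: 30.0
```

```bash
python3 -c "
from h import *
st();viewer.snapshot('top');st();viewer.snapshot('top');st()
go(.42,-.01,.2,-1.3)
"
```

```text
t28.10 [0.4696 0.1467 0.1657] [-179.9728   -0.0072    5.3116] F [-0.2452 -0.2683 -1.661 ] M [-0.0238 -0.0067 -0.0173] open 0.0458 gf 30.0
t28.15 [0.4696 0.1468 0.1657] [-179.9784   -0.0078    5.3293] F [ 0.0178 -0.5042 -1.3632] M [-0.0715 -0.0097  0.0079] open 0.0456 gf 30.0
t28.20 [0.4695 0.1469 0.1657] [-179.9837   -0.0076    5.3454] F [-0.0796  0.5751 -1.6249] M [-0.0542 -0.0007  0.015 ] open 0.0458 gf 30.0
row [-0.0639  0.1516 -0.0343] [-0.0003 -0.0001  0.116 ]
```

Box_3 is empty (about 1.6 N). It goes in the carrier; look at the hand and carrier on the way.

{"method": "carry_out", "body": {
  "rows": [
    [-0.01,0.03,-0.02,0,0,0.03],
    [-0.03,0.07,-0.034,0,0,0.06],
    [-0.05,0.12,-0.034,0,0,0.09],
    [-0.064,0.1515,-0.034,0,0,0.116],
    [-0.064,0.1515,-0.034,0,0,0.116],
    [-0.064,0.1515,-0.034,0,0,0.116],
    [-0.064,0.1515,-0.034,0,0,0.116],
    [-0.064,0.1515,-0.034,0,0,0.116]
  ]
}}

```text
clock: 29.2
tool_pos: [0.4201, -0.009, 0.1995]
orientation: [180.0, 0.0, -1.2]
force: [0.5, -0.9, -1.9]
opening: 0.046
gripper_force: 30.0
```

Run:
```python
from h import *
st(); im,C=snap('wrist','w6')
cv2.imwrite('pics/w6c.png',cv2.resize(im[:260,260:],None,fx=2.1,fy=2.1,interpolation=cv2.INTER_CUBIC))
go(.4728,-.1072,.13,-1.3)
```

```text
t29.20 [ 0.4201 -0.009   0.1995] [179.9918   0.02    -1.1899] F [ 0.5475 -0.9128 -1.8714] M [ 0.0246  0.0352 -0.0068] open 0.0460 gf 30.0
row [0.0548 0.097  0.0695] [0.0002 0.0004 0.0019]
```

View pics/w6c.png

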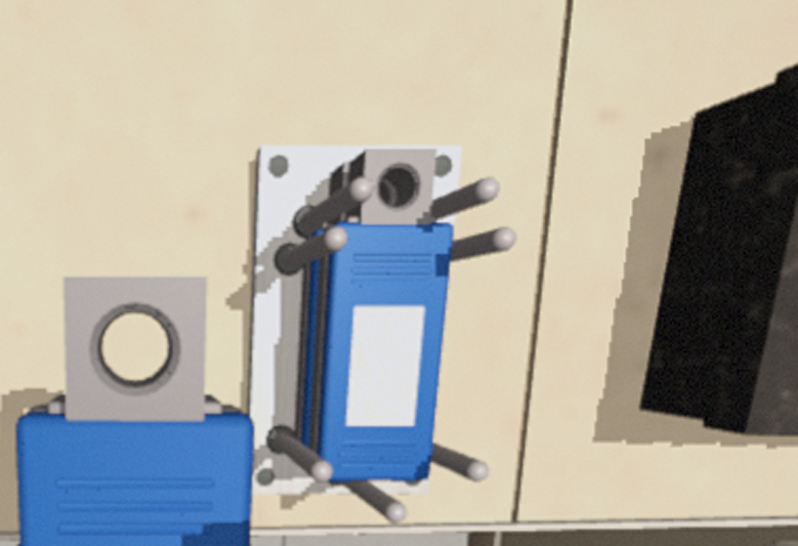

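{"method": "carry_out", "body": {
  "rows": [
    [0.01,0.03,0,0,0,0.002],
    [0.03,0.06,0,0,0,0.002],
    [0.046,0.085,0.01,0,0,0.002],
    [0.055,0.097,0.03,0,0,0.002],
    [0.055,0.097,0.05,0,0,0.002],
    [0.055,0.097,0.06,0,0,0.002],
    [0.055,0.097,0.06,0,0,0.002],
    [0.055,0.097,0.06,0,0,0.002]
  ]
}}

```text
clock: 30.25
tool_pos: [0.4734, -0.1074, 0.1404]
orientation: [180.0, -0.1, -1.3]
force: [0.1, -0.1, -1.3]
opening: 0.0456
gripper_force: 30.0
```

{"method": "carry_out", "body": {
  "rows": [
    [0,0,0,0,0,0],
    [0,0,0,0,0,0],
    [0,0,0,0,0,0]
  ]
}}

```text
clock: 30.62
tool_pos: [0.4729, -0.1077, 0.1399]
orientation: [-180.0, -0.0, -1.4]
force: [0.2, -0.8, -1.3]
opening: 0.0457
gripper_force: 30.0
```

```bash
python3 -c "
from h import *
st()
go(.4733,-.1072,.066,-1.3)"
```

```text
t30.62 [ 0.4729 -0.1077  0.1399] [-179.993    -0.0293   -1.3612] F [ 0.2382 -0.7874 -1.2589] M [-0.0144 -0.0099  0.0187] open 0.0457 gf 30.0
row [ 0.0004 -0.0005  0.0739] [-0.0001 -0.0005 -0.0011]
```

{"method": "carry_out", "body": {
  "rows": [
    [0.0004,-0.0003,0.01,0,0,0],
    [0.0004,-0.0003,0.02,0,0,0],
    [0.0004,-0.0003,0.03,0,0,0],
    [0.0004,-0.0003,0.04,0,0,0],
    [0.0004,-0.0003,0.05,0,0,0],
    [0.0004,-0.0003,0.06,0,0,0],
    [0.0004,-0.0003,0.066,0,0,0],
    [0.0004,-0.0003,0.066,0,0,0]
  ]
}}

```text
clock: 31.62
tool_pos: [0.4729, -0.1075, 0.0732]
orientation: [180.0, 0.1, -1.4]
force: [-0.9, -0.3, -1.4]
opening: 0.0457
gripper_force: 30.0
```

{"method": "carry_out", "body": {
  "rows": [
    [0,0,0.004,0,0,0],
    [0,0,0.006,0,0,0],
    [0,0,0.0075,0,0,0],
    [0,0,0.0078,0,0,0],
    [0,0,0.0078,0,0,0]
  ]
}}

```text
clock: 32.25
tool_pos: [0.4732, -0.1075, 0.0659]
orientation: [-180.0, -0.0, -1.4]
force: [-0.1, -0.2, -1.1]
opening: 0.0455
gripper_force: 30.0
```

{"method": "carry_out", "body": {
  "rows": [
    [0,0,0.0005,0,0,0],
    [0,0,0.0005,0,0,0],
    [0,0,0.0005,0,0,0],
    [0,0,0.0005,0,0,0]
  ],
  "grip": 0.7
}}

```text
clock: 32.75
tool_pos: [0.4733, -0.1074, 0.0654]
orientation: [180.0, -0.0, -1.4]
force: [0.3, 0.8, -0.5]
opening: 0.0735
gripper_force: 0.0
```

{"method": "carry_out", "body": {
  "rows": [
    [0,0,-0.02,0,0,0],
    [0,0,-0.05,0,0,0],
    [0,0,-0.09,0,0,0],
    [0,0,-0.13,0,0,0],
    [0.02,0,-0.17,0,0,0],
    [0.06,0,-0.185,0,0,0],
    [0.1,0,-0.185,0,0,0],
    [0.1,0,-0.185,0,0,0]
  ]
}}

```text
clock: 33.75
tool_pos: [0.575, -0.1098, 0.2493]
orientation: [180.0, 0.1, -1.4]
force: [-1.5, 0.3, -0.8]
opening: 0.0743
gripper_force: 0.0
```

{"method": "carry_out", "body": {
  "rows": [
    [0,0,0,0,0,0],
    [0,0,0,0,0,0],
    [0,0,0,0,0,0]
  ],
  "grip": 0.3
}}

```text
clock: 34.12
tool_pos: [0.5727, -0.1098, 0.2508]
orientation: [-180.0, -0.0, -1.4]
force: [0.0, 0.4, 0.5]
opening: 0.0577
gripper_force: 0.0
```

Run:
```python
from h import *
st(); im,C=snap('wrist','w7'); snap('side','s7')
cv2.imwrite('pics/w7c.png',cv2.resize(im[:260,150:530],None,fx=2.1,fy=2.1,interpolation=cv2.INTER_CUBIC))
```

```text
t34.12 [ 0.5727 -0.1098  0.2508] [-179.994    -0.0372   -1.3591] F [0.0317 0.4353 0.5417] M [-0.0544  0.0088  0.005 ] open 0.0577 gf 0.0
```

View pics/w7c.png

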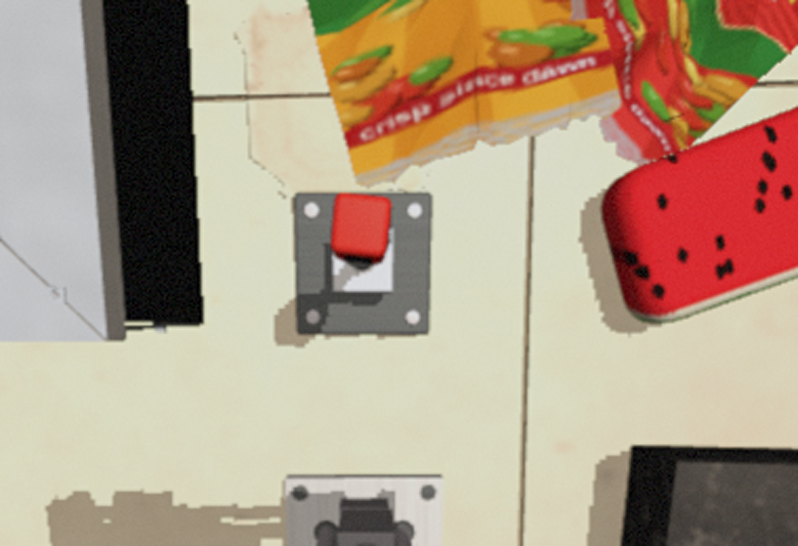

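Run:
```python
from h import *
im=cv2.imread('pics/w7.png'); C=cam('wrist'); f=lambda p:np.array(p)/2.1+[150,0]
print('stand',plane(f([[312,211],[414,211],[313,317],[412,317],[362.8,264]]),.009,C))
h=cv2.cvtColor(im,cv2.COLOR_BGR2HSV); m=cv2.inRange(h,(0,150,150),(8,255,255))|cv2.inRange(h,(172,150,150),(180,255,255))
m[:,:280]=0;m[:,350:]=0;m[:85]=0;m[130:]=0
for c in blobs(m,100):
    print(cv2.minAreaRect(c)); print(cv2.minAreaRect(plane(c[:,0],.164,C)[:,:2].astype(np.float32)))
print(h[90:128:2,323])
```

```text
stand [[ 0.6958 -0.0854  0.009 ]
 [ 0.6945 -0.1367  0.009 ]
 [ 0.6442 -0.0837  0.009 ]
 [ 0.6429 -0.1352  0.009 ]
 [ 0.6698 -0.1103  0.009 ]]
((321.3536682128906, 106.31707000732422), (27.055727005004883, 27.939178466796875), 6.34019136428833)
((0.6694976091384888, -0.10991723835468292), (0.017449146136641502, 0.01709790900349617), 82.59584045410156)
[[ 27  38 210]
 [  4 110 158]
 [  2 201 216]
 [  2 172 217]
 [  2 175 216]
 [  2 175 217]
 [  3 179 216]
 [  2 179 216]
 [  3 182 216]
 [  2 180 217]
 [  2 179 217]
 [  2 184 216]
 [  2 182 216]
 [  2 185 216]
 [  2 191 215]
 [  1 213 176]
 [  3 224  65]
 [110 102  15]
 [  0   8  62]]
```

Run:
```python
from h import *
C=cam('wrist'); f=lambda p:np.array(p)/2.1+[150,0]
print(plane(f([[203,323]]),0.0,C))
for z in(.05,.08,.11,.14,.17): print(z,plane(f([[107,340]]),z,C))
go(.6695,-.1099,.19,-7.4)
```

```text
[[ 0.6426 -0.0244  0.    ]]
0.05 [[0.6355 0.0108 0.05  ]]
0.08 [[0.6357 0.0006 0.08  ]]
0.11 [[ 0.6359 -0.0095  0.11  ]]
0.14 [[ 0.6362 -0.0197  0.14  ]]
0.17 [[ 0.6364 -0.0298  0.17  ]]
row [ 0.0966 -0.0022  0.0609] [-0.0001 -0.0007  0.1055]
```

{"method": "carry_out", "body": {
  "rows": [
    [0.04,-0.001,0.01,0,0,0.1],
    [0.08,-0.002,0.02,0,0,0.105],
    [0.0965,-0.002,0.03,0,0,0.105],
    [0.0965,-0.002,0.045,0,0,0.105],
    [0.0965,-0.002,0.055,0,0,0.105],
    [0.0965,-0.002,0.06,0,0,0.105],
    [0.0965,-0.002,0.06,0,0,0.105],
    [0.0965,-0.002,0.06,0,0,0.105]
  ]
}}

```text
clock: 35.22
tool_pos: [0.6698, -0.1101, 0.1913]
orientation: [-180.0, -0.1, -7.4]
force: [0.2, -0.2, -0.8]
opening: 0.0569
gripper_force: 0.0
```

{"method": "carry_out", "body": {
  "rows": [
    [0,0,0.015,0,0,0],
    [0,0,0.03,0,0,0],
    [0,0,0.045,0,0,0],
    [0,0,0.055,0,0,0],
    [0,0,0.058,0,0,0],
    [0,0,0.058,0,0,0]
  ]
}}

```text
clock: 35.98
tool_pos: [0.6698, -0.1102, 0.1323]
orientation: [180.0, 0.0, -7.4]
force: [0.3, -0.1, 0.9]
opening: 0.057
gripper_force: 0.0
```

```bash
python3 -c "
from h import *
st()
go(.6695,-.1099,.133,-7.4)"
```

```text
t35.98 [ 0.6698 -0.1102  0.1323] [179.9904   0.0015  -7.3741] F [ 0.3219 -0.1067  0.9037] M [ 0.0556 -0.0807  0.0182] open 0.0570 gf 0.0
row [-0.0004 -0.0002 -0.0007] [0.0002 0.     0.0005]
```

{"method": "carry_out", "body": {
  "rows": [
    [0,0,-0.0005,0,0,0],
    [0,0,-0.0005,0,0,0],
    [0,0,-0.0005,0,0,0],
    [0,0,-0.0005,0,0,0],
    [0,0,-0.0005,0,0,0],
    [0,0,-0.0005,0,0,0]
  ],
  "grip": -1
}}

```text
clock: 36.72
tool_pos: [0.6697, -0.1101, 0.1329]
orientation: [180.0, 0.0, -7.4]
force: [0.4, -0.2, 0.1]
opening: 0.0178
gripper_force: 30.0
```

{"method": "carry_out", "body": {
  "rows": [
    [0,0,-0.01,0,0,0],
    [0,0,-0.03,0,0,0],
    [0,0,-0.05,0,0,0],
    [0,0,-0.08,0,0,0],
    [0,0,-0.11,0,0,0],
    [0,0,-0.13,0,0,0],
    [0,0,-0.13,0,0,0],
    [0,0,-0.13,0,0,0]
  ]
}}

```text
clock: 37.72
tool_pos: [0.6692, -0.11, 0.2619]
orientation: [-180.0, 0.1, -7.4]
force: [0.9, -0.0, -1.2]
opening: 0.018
gripper_force: 30.0
```

```bash
python3 -c "
from h import *
st()
go(.5349,-.1081,.262,-1.3)"
```

```text
t37.73 [ 0.6692 -0.11    0.2619] [-179.9853    0.071    -7.3858] F [ 0.9342 -0.023  -1.1535] M [-0.0416  0.0234 -0.0404] open 0.0180 gf 30.0
row [-0.1334  0.0154  0.0001] [-0.0003  0.0012 -0.1062]
```

{"method": "carry_out", "body": {
  "rows": [
    [-0.02,0.002,0,0,0,-0.03],
    [-0.06,0.007,0,0,0,-0.06],
    [-0.1,0.012,0,0,0,-0.09],
    [-0.125,0.015,0,0,0,-0.106],
    [-0.1335,0.0155,0,0,0,-0.106],
    [-0.1335,0.0155,0,0,0,-0.106],
    [-0.1335,0.0155,0,0,0,-0.106],
    [-0.1335,0.0155,0,0,0,-0.106]
  ]
}}

```text
clock: 38.72
tool_pos: [0.5359, -0.1083, 0.2623]
orientation: [180.0, 0.0, -1.3]
force: [-0.8, 0.2, -0.6]
opening: 0.0176
gripper_force: 30.0
```

Run:
```python
from h import *
st(); im,C=snap('wrist','w8'); go(.5349,-.1081,.262,-1.3)
cv2.imwrite('pics/w8c.png',cv2.resize(im[110:300,230:420],None,fx=3.1,fy=3.1,interpolation=cv2.INTER_CUBIC))
```

```text
t38.73 [ 0.5359 -0.1083  0.2623] [179.9904   0.0479  -1.3165] F [-0.82    0.1958 -0.566 ] M [-0.0419 -0.0071 -0.0047] open 0.0176 gf 30.0
row [-0.0009 -0.0002  0.0004] [ 0.0002  0.0008 -0.0001]
```

View pics/w8c.png

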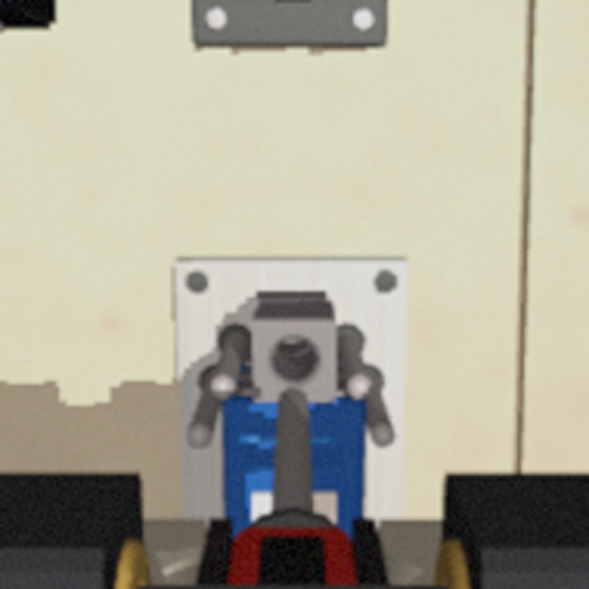

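Run:
```python
from h import *
C=cam('wrist'); f=lambda p:np.array(p)/3.1+[230,110]
print('tip',plane(f([[294,394]]),.137,C),'hole',plane(f([[294,357]]),.084,C),'rods',plane(f([[223,384],[359,384]]),.0905,C))
```

```text
tip [[ 0.5363 -0.1085  0.137 ]] hole [[ 0.536  -0.1086  0.084 ]] rods [[ 0.5293 -0.0866  0.0905]
 [ 0.5284 -0.1284  0.0905]]
```

{"method": "carry_out", "body": {
  "rows": [
    [-0.0006,0,0.01,0,0,0],
    [-0.0006,0,0.025,0,0,0],
    [-0.0006,0,0.04,0,0,0],
    [-0.0006,0,0.05,0,0,0],
    [-0.0006,0,0.06,0,0,0],
    [-0.0006,0,0.07,0,0,0],
    [-0.0006,0,0.08,0,0,0],
    [-0.0006,0,0.085,0,0,0]
  ]
}}

```text
clock: 39.78
tool_pos: [0.5345, -0.1083, 0.1771]
orientation: [180.0, 0.0, -1.3]
force: [-0.5, 0.6, -1.7]
opening: 0.0174
gripper_force: 30.0
```

{"method": "carry_out", "body": {
  "rows": [
    [0,0,0.006,0,0,0],
    [0,0,0.012,0,0,0],
    [0,0,0.018,0,0,0],
    [0,0,0.024,0,0,0],
    [0,0,0.03,0,0,0],
    [0,0,0.034,0,0,0],
    [0,0,0.034,0,0,0],
    [0,0,0.034,0,0,0]
  ]
}}

```text
clock: 40.78
tool_pos: [0.5349, -0.1084, 0.144]
orientation: [180.0, -0.0, -1.3]
force: [0.3, 0.2, -1.3]
opening: 0.0178
gripper_force: 30.0
```

```bash
python3 -c "
from h import *
st()
go(.5352,-.1083,.128,-1.3)"
```

```text
t40.77 [ 0.5349 -0.1084  0.144 ] [179.995   -0.0145  -1.3034] F [ 0.2572  0.1596 -1.3463] M [-0.0706 -0.0417  0.0067] open 0.0178 gf 30.0
row [ 0.0003 -0.0001  0.016 ] [ 0.0001 -0.0003 -0.0001]
```

{"method": "carry_out", "body": {
  "rows": [
    [0,0,0.003,0,0,0],
    [0,0,0.006,0,0,0],
    [0,0,0.009,0,0,0],
    [0,0,0.012,0,0,0],
    [0,0,0.0145,0,0,0],
    [0,0,0.0145,0,0,0]
  ]
}}

```text
clock: 41.52
tool_pos: [0.5346, -0.1084, 0.1291]
orientation: [180.0, 0.0, -1.3]
force: [-0.3, 1.5, -1.4]
opening: 0.0175
gripper_force: 30.0
```

{"method": "carry_out", "body": {
  "rows": [
    [0,0,0.0015,0,0,0],
    [0,0,0.003,0,0,0],
    [0,0,0.003,0,0,0]
  ]
}}

```text
clock: 41.9
tool_pos: [0.535, -0.1083, 0.1267]
orientation: [180.0, -0.0, -1.3]
force: [-0.9, 0.2, 2.1]
opening: 0.0181
gripper_force: 30.0
```

Force turned up at TCP z 0.1267 (tip at about 2 mm): socket bottom reached. Release, lift and check.

{"method": "carry_out", "body": {
  "rows": [
    [0,0,0.0005,0,0,0],
    [0,0,0.0005,0,0,0],
    [0,0,0.0005,0,0,0],
    [0,0,0.0005,0,0,0]
  ],
  "grip": 0.3
}}

```text
clock: 42.4
tool_pos: [0.5347, -0.1083, 0.1258]
orientation: [-180.0, 0.0, -1.3]
force: [-0.0, 0.8, -0.5]
opening: 0.0523
gripper_force: 0.0
```

{"method": "carry_out", "body": {
  "rows": [
    [0,0,-0.02,0,0,0],
    [0,0,-0.05,0,0,0],
    [0,0,-0.09,0,0,0],
    [-0.02,0,-0.13,0,0,0],
    [-0.05,0,-0.15,0,0,0],
    [-0.08,0,-0.16,0,0,0],
    [-0.1,0,-0.16,0,0,0],
    [-0.1,0,-0.16,0,0,0]
  ]
}}

```text
clock: 43.4
tool_pos: [0.4337, -0.106, 0.2859]
orientation: [-180.0, -0.0, -1.3]
force: [0.2, -0.3, 0.4]
opening: 0.057
gripper_force: 0.0
```

Run:
```python
from h import *
st(); im,C=snap('side','s9'); w,Cw=snap('wrist','w9')
h=cv2.cvtColor(w,cv2.COLOR_BGR2HSV); m=cv2.inRange(h,(0,150,150),(8,255,255))|cv2.inRange(h,(172,150,150),(180,255,255)); m[:,:250]=0;m[:,400:]=0
for c in blobs(m,100): print(cv2.minAreaRect(c),cv2.minAreaRect(plane(c[:,0],.158,Cw)[:,:2].astype(np.float32)))
a=cv2.resize(im[100:280,320:500],(500,500)); b=cv2.resize(w[:,80:560],(500,500)); b=b[:300]
cv2.imwrite('pics/f.png',np.hstack([a[:],np.vstack([b,np.zeros((200,500,3),np.uint8)])[:,100:400]]))
```

```text
t43.40 [ 0.4337 -0.106   0.2859] [-179.9742   -0.044    -1.2915] F [ 0.1741 -0.3083  0.3894] M [ 0.0132 -0.1241 -0.0282] open 0.0570 gf 0.0
((324.0, 108.5), (23.0, 22.0), 90.0) ((0.5347474813461304, -0.10775479674339294), (0.016804669052362442, 0.016447464004158974), 88.68402099609375)
```

View pics/f.png

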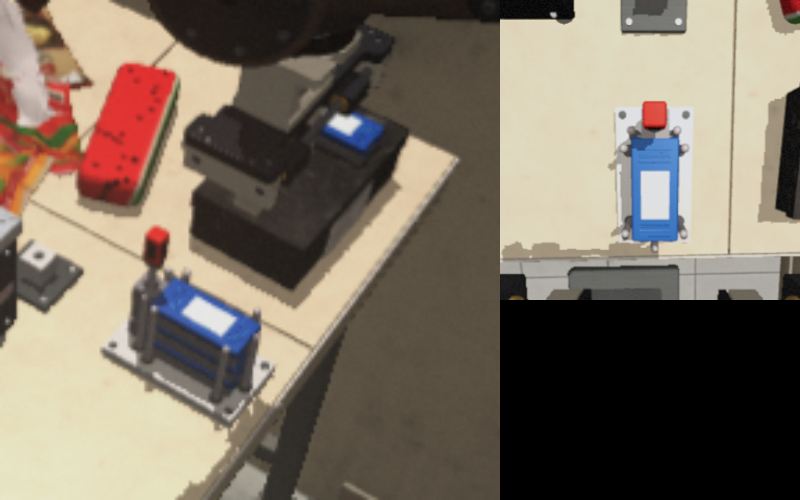

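The side crop shows three boxes stacked in the rods, with the pin upright at (155,250). Box_2 lies flat on the black box at (350,128), and the wrist view puts the grip on the socket axis to within 1 mm.

```bash
python3 -c "
from plant import workorder
print(workorder.close_job())"
```

```text
the job is handed in; nothing more can be done
None
```

The job is handed in, though `close_job` returned no verdict: box_2 held a coupon and lies on the black box, box_1 and box_3 were empty and are stacked in the carrier, there was no box_4 in this start, and the pin is home in the socket.

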